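# Fasten a cover's quarter-turn stud with its slot key

### The job

The cover of the pump box is on, but its slotted stud is still undone. Take the slot key from its stand, set its blade in the stud's slot, press the stud down gently and turn it clockwise about a quarter turn until you feel it drop into its catch, then let it spring back up there so that it stays locked. Never load the stud with more than 25 N, put the key back upright and fully down in its stand, and leave the other things where they lie.

Things in the scene. Friction and masses are not known exactly. Their poses are not given: they have to be found in the camera images.
- pump_box: Grey metal pump box, fixed, 150 (x) x 110 (y) x 60 high mm. Origin: centre of its underside, z up. 35 mm from its centre towards its own -x end the cover has a hole with a black collar (34 mm inside, 46 mm outside, top at z = 64 mm) in which the slotted stud sits. Two dark tongues and a pipe stub stand at its +x end.
- stud_head: The stud's round steel head, 31 mm across, in the collar. Origin: middle of the floor of its slot (53 mm above the worktop unpressed; sinks when pressed). x runs along the slot, z up; at stud_turn = 0 x is the box's x. The slot goes right across the head, 5.8 mm wide and 8 mm deep, with 1.5 mm bevelled edges.
- stud_turn (a joint): Turn of the stud in rad, 0 to 1.9, growing clockwise seen from above. It starts undone at 0 to 0.15. The hidden catch is not set exactly: it takes the stud somewhere between 0.95 and 1.65, with a hard stop at most 0.16 rad past the place where the stud first drops. The stud leaves its undone place only while pressed 4 mm or more.
- stud_press (a joint): Press of the stud in m, 0 up, growing downward. Spring: 4 N at 0 plus 0.5 N per mm. On the way a hidden lip keeps it at 4 mm or more and a floor stops it at 5.5 mm; at the catch the floor ends and it can be pressed to 8.5 mm against the spring alone. Let go there it springs up to 1 mm, behind the lip: locked. Let go short of there it stays at 4 mm or springs back.
- key_grip (a point): Centre of the slot key's flat black handle, 44 (x) x 12 (y) x 32 (z) mm; grasp it across its 12 mm thickness (y). The key weighs 70 to 120 g and is 80 mm tall: handle, 13 mm round shank, a 26 mm round flange 24 to 28 mm above the blade's lower end, blade. The handle's centre is 64 mm above the blade's lower end.
- key_tip (a point): Middle of the lower end of the key's flat blade. The blade is 26 (x) x 3.6 (y) mm, 24 mm long below the flange; x runs along the blade's width as along the handle's, z up the key.
- key_stand: Grey key stand, fixed to the worktop, 74 (x) x 50 (y) x 36 high mm. Origin: centre of its underside. The key stands upright in it, the blade in a slot, the flange on the top face.
- stand_mouth (a point): Middle of the mouth of the stand's slot, on its top face 36 mm above the worktop. The slot is 31 mm long along the stand's x, 9 mm wide, 27 mm deep, with bevelled edges. Fully down, the blade's end is 24 mm below this point.
- label_roll_1: White roll of label paper, 72 mm across, 50 mm high, standing on its flat side; bystander. Origin: centre of its underside.
- label_roll_2: Smaller white roll of label paper, 54 mm across, 32 mm high; bystander. Origin: centre of its underside.
- marker_1: Felt marker lying on the worktop, 135 x 16 x 18 mm; bystander. Origin: centre of its underside.
- masking_tape: Roll of masking tape lying flat, 96 mm across, 25 mm high; bystander. Origin: centre of its underside.

How it is judged:
On the way, in this order (a step that is already met when the one before it is completed fails the run):
1. the key's blade stands on the floor of the stud's slot, in line with it (horizontal distance between key_tip and stud_head below 0.005 m and z of key_tip in the frame of stud_head below 0.003 m and angle between the x axis of key_tip and the x axis of stud_head, either way round below 0.25 rad), for 0.1 s.
2. the stud, pressed past its lip with the key in it, has been turned more than 0.9 rad (value of joint stud_turn above 0.9 rad and value of joint stud_press above 0.003 m and distance between key_tip and stud_head below 0.007 m), for 0.02 s.
3. the stud has sprung up into its catch (value of joint stud_turn above 0.9 rad and value of joint stud_press below 0.0026 m), for 0.2 s.
At the end, for the whole second after the job is handed in: The stud is caught: turned more than 0.9 rad clockwise and sprung back up to less than 2.6 mm of press. The key stands in the stand's slot, its blade within 8 mm of the slot's middle and at least 20 mm deep (24 mm is fully down), upright within 0.15 rad, at rest (all of step 3 and horizontal distance between key_tip and stand_mouth below 0.008 m and z of key_tip in the frame of stand_mouth below -0.02 m and angle between key_tip's own z axis and vertical below 0.15 rad and linear speed of slot_key below 0.02 m/s); the robot touches nothing.
It fails at once if the stud is loaded with more than 25 N (contact force between anything else and stud_head above 25 N).
It fails at once if the larger label roll is moved by more than 25 mm (distance of label_roll_1 from where it was at the start of the episode above 0.025 m).
It fails at once if the smaller label roll is moved by more than 25 mm (distance of label_roll_2 from where it was at the start of the episode above 0.025 m).
It fails at once if the marker is moved by more than 25 mm (distance of marker_1 from where it was at the start of the episode above 0.025 m).
It fails at once if the roll of masking tape is moved by more than 25 mm (distance of masking_tape from where it was at the start of the episode above 0.025 m).
It also fails if it takes over 72 s, if anything falls off the work surface, if the arm or the gripper's body presses on something with over 40 N, if the wrist force passes 120 N, or if a joint passes its speed limit or range.

### The arm

A 7-joint arm with a two-finger parallel gripper is mounted at the origin on a cart in front of the work surface, level with it; the furniture and walls round the work are solid. World frame = base frame: x ahead of the robot, y to its left, z up, the work surface at z = 0. Lengths are in m, angles in rad, forces in N, time in s.
With the tool pointing down it reaches from about 0.4 to 0.85 m from the base axis. Payload 4.4 kg.
Tool frame: the origin (TCP) lies between the finger pads; the fingertips stand 11 mm ahead of it and the grasp point (between the pads) lies 8 mm behind it (manip.tips_ahead is the z of the fingertips in the tool frame, in m); z points along the fingers, y is the line along which they close (so a half turn about z gives the same grasp; the last joint's range is limited). The gripper opens to 94 mm and grips with 3 to 60 N. Pads are 16 mm wide; open, the fingers measure 119 mm over their backs; the gripper's body (75 mm by 177 mm) begins 78 mm behind the grasp point.
Start: joints at [1.084, 0.628, 0.038, 1.517, -0.027, 0.996, -0.02], TCP at [0.266, -0.593, 0.216] pointing down, gripper open.
Joint ranges: [-3.06, 3.06], [-0.37, 2.12], [-1.25, 1.32], [0.18, 2.47], [-1.1, 4.24], [0.23, 1.98], [-2.94, 2.94]. Speed limits (rad/s): [2.57, 2.57, 3.14, 3.14, 3.14, 3.14, 3.14].

### API

Orientations are given as a rotation vector (axis times angle).
In Python, from cell import manip gives the robot as it stands.
- The arm moves only by the tool carry_out, never from a script. Its argument "commands" is a list of rows, each a list of 7 numbers: the gripper's target within -1 to 1 (fully open at 1, half-way at 0, shut at -1), then the shift along the tool's x, y, z in cm, then the turn, a rotation vector about the tool's x, y, z in degrees. A call has 1 to 20 rows; each row shifts and turns the commanded pose from where the row before left it, along the tool's axes as they then stand; what a row does not reach is not made up. A row lasts 1/8 s, in which the tool goes at most 62.5 mm and 10.7 degrees, less where a joint would pass 70% of its speed; a pose out of reach is approached as far as the arm can. A call with a gripper value outside its range is refused whole. The fingers move at their own pace and stop on an object; "squeeze" is the grip in N (left out, the last holds). Time passes only in rows, so rows that do not move let the fingers close. It gives the time, the measured TCP pose, the force, the opening and the grip force at its end, in the units of the state.
- manip.state(): the state, without advancing time (a new reading comes with each control period).
- manip.capture(name): name is "side" or "top"; returns the picture (384x512x3 uint8, blue, green, red); there is no depth.
- manip.calibration(name): a dict with "fx", "fy", "cx", "cy" (pixels), "R" (3x3) and "t" (3): a world point X has camera coordinates R X + t. Camera axes: x right, y down, z forward; pixel columns grow to the right and rows downward; lengths in m; the calibration is good to about 2 mm. A picture is of the moment at which its call begins. calibration takes no time and is no camera call.
- manip.finish_job(): hands the job in; it is judged then, once.
The state is a dict: "time": time; "joint_pos": joint angles; "dq": joint speeds; "effort": joint torques, N m; "position": TCP position; "tool_rot": TCP orientation; "contact_force": force on the tool from outside, world axes, zero at the start; "torque": the same for the moment, N m; "width": finger opening in m; "finger_force": force on a finger pad.
Only numpy, scipy, OpenCV 4.12 (cv2) and the standard library are available. Lean on these libraries where they do the work, as an engineer would, in place of code of your own. Each camera call takes 0.05 s, during which the arm holds its last target. There are 200 camera calls.

## Working session

There is one attempt and no reset: what is moved stays moved. The work goes in short steps, Python scripts to look and compute and a tool call to move; the robot and the scene stay as the last step left them, time stands still between calls to the robot, and variables do not carry over. Pictures are saved under pics/ and viewed, at most 10 in all, crops included, and the job is handed in when it is done.

Besides the shell and the picture viewer there is one more tool, called after "Emit:" by a JSON object that holds its "op" and its "data". carry_out: Moves the arm, as the interface text tells. Its arguments: {"type":"object","properties":{"commands":{"type":"array"},"squeeze":{"type":"number"}},"required":["commands"]}

```bash
mkdir -p pics; python3 - <<'E'
from cell import manip
import cv2
for n in("top","side"):
    cv2.imwrite(f"pics/{n}0.png",manip.capture(n)); c=manip.calibration(n); print(n,c)
print(manip.state(),manip.tips_ahead)
E
```

```text
top {'fx': 480.9119335165917, 'fy': 480.9119335165917, 'cx': 252.9849902169115, 'cy': 182.68494355544055, 'R': array([[-0.00974891, -0.99972277,  0.02143239],
       [-0.99445457,  0.00744859, -0.10490292],
       [ 0.1047142 , -0.02233623, -0.99425149]]), 't': array([-0.12524095,  0.56818312,  1.19140965])}
side {'fx': 389.03359015367704, 'fy': 389.03359015367704, 'cx': 260.41668178450084, 'cy': 191.76943875575822, 'R': array([[-0.82451294, -0.56533456, -0.02398414],
       [-0.28810577,  0.45591419, -0.84210291],
       [ 0.48700459, -0.68741478, -0.5387833 ]]), 't': array([0.37437884, 0.27704619, 0.87528214])}
{'time': 0.1, 'joint_pos': array([ 1.08420367,  0.62924591,  0.03845451,  1.5182745 , -0.02699224,
        0.99630412, -0.01999381]), 'dq': array([ 5.67952732e-05, -4.83359431e-04,  7.87345706e-04, -8.67429501e-04,
        3.23498729e-04,  6.84832512e-05, -3.62909348e-04]), 'effort': array([ 1.18473476e-03, -5.50789869e+01,  1.14686720e+00, -1.87116963e+01,
       -5.21735020e-02,  1.92746316e-02,  6.37064682e-05]), 'position': array([ 0.26529375, -0.59275012,  0.21564918]), 'tool_rot': array([-3.07068144e+00, -6.55768759e-01,  6.06788547e-04]), 'contact_force': array([ 0.08695339, -0.1975608 ,  0.0927688 ]), 'torque': array([ 0.01249477, -0.03018602, -0.01210798]), 'finger_force': 0.0, 'width': 0.09412392697634833} 0.011
```

View pics/top0.png

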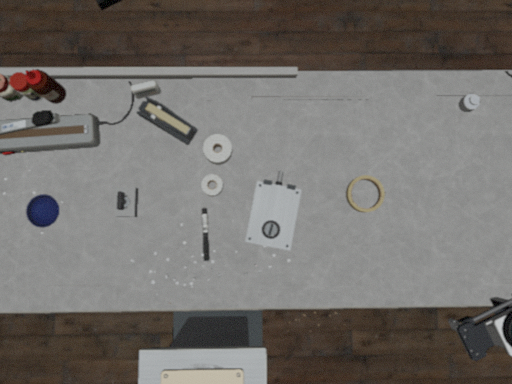

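View pics/side0.png

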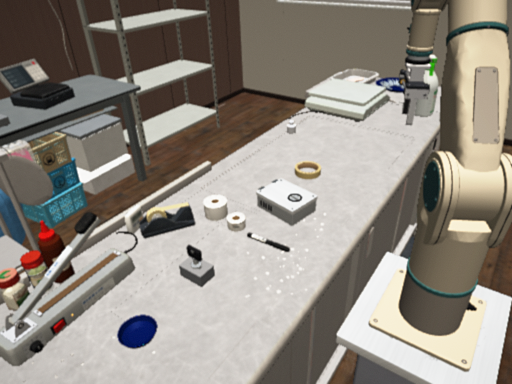

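The top view shows the box around (273,213) with the stud at (270,229), and the key stand around (127,202). In the side view the key is at (194,256). I'll zoom in on these.

```bash
python3 - <<'E'
import cv2,numpy as np
t=cv2.imread("pics/top0.png");s=cv2.imread("pics/side0.png")
def crop(im,x,y,w,h,k):return cv2.resize(im[y:y+h,x:x+w],None,fx=k,fy=k,interpolation=cv2.INTER_CUBIC)
a=crop(t,105,180,40,40,7);b=crop(t,235,165,75,90,6)[:560];c=crop(s,170,235,55,55,5)
out=np.zeros((600,800,3),np.uint8)
out[:280,:280]=a;out[:540,300:750]=b;out[300:575,:275]=c
cv2.imwrite("pics/z.png",out)
E
```

```text
(no output)
```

View pics/z.png

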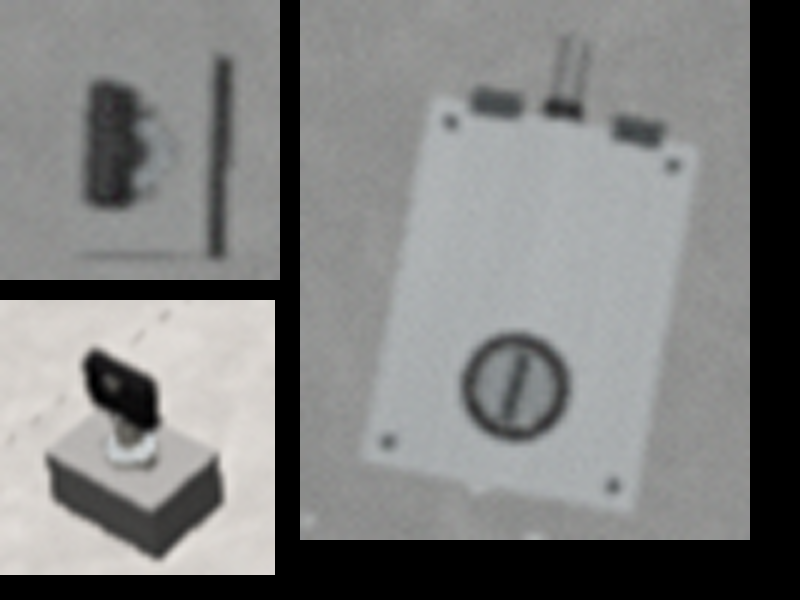

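```bash
cat > h.py <<'E'
import cv2,numpy as np
from cell import manip
def ray(n,u,v):
    c=manip.calibration(n);R=np.array(c["R"]);t=np.array(c["t"])
    d=R.T@np.array([(u-c["cx"])/c["fx"],(v-c["cy"])/c["fy"],1.]);return -R.T@t,d/np.linalg.norm(d)
def onz(n,u,v,z):
    o,d=ray(n,u,v);return o+d*(z-o[2])/d[2]
def tri(pt,ps):
    (o,d),(p,e)=ray("top",*pt),ray("side",*ps)
    a=np.linalg.lstsq(np.c_[d,-e],p-o,rcond=None)[0];A=o+a[0]*d;B=p+a[1]*e
    return (A+B)/2,np.linalg.norm(A-B)
def pix(n,X):
    c=manip.calibration(n);x=np.array(c["R"])@np.asarray(X)+c["t"];return np.array([c["fx"]*x[0]/x[2]+c["cx"],c["fy"]*x[1]/x[2]+c["cy"]])
def blobs(im,x,y,w,h,thr,mina=8,k=4):
    g=cv2.cvtColor(im,cv2.COLOR_BGR2GRAY)[y:y+h,x:x+w]
    g=cv2.resize(g,None,fx=k,fy=k,interpolation=cv2.INTER_CUBIC)
    cs,_=cv2.findContours((g<thr).astype(np.uint8),cv2.RETR_CCOMP,cv2.CHAIN_APPROX_NONE)
    out=[]
    for c in cs:
        if cv2.contourArea(c)<mina*k*k: continue
        r=cv2.minAreaRect(c);m=cv2.moments(c)
        f=lambda p:np.array([(p[0]+.5)/k-.5+x,(p[1]+.5)/k-.5+y])
        out.append(dict(area=m["m00"]/k/k,cen=f((m["m10"]/m["m00"],m["m01"]/m["m00"])),rect=f(r[0]),size=np.array(r[1])/k,ang=r[2],box=[f(p) for p in cv2.boxPoints(r)],c=c))
    return out
def show(bs):
    for b in bs: print("A%.0f cen%s rect%s size%s ang%.1f"%(b["area"],b["cen"].round(2),b["rect"].round(2),b["size"].round(1),b["ang"]))
E
python3 - <<'E'
from h import *
np.set_printoptions(suppress=True,precision=4)
t=cv2.imread("pics/top0.png");s=cv2.imread("pics/side0.png")
kt=blobs(t,110,185,30,35,70);print("keytop");show(kt)
ks=blobs(s,180,240,30,24,60);print("keyside");show(ks)
bt=blobs(t,258,216,26,28,95);print("stud top");show(bt)
for th in(100,115,130):show(blobs(t,258,216,26,28,th,3))
g=cv2.cvtColor(t,cv2.COLOR_BGR2GRAY);print(g[219:241,259:283])
hsv=cv2.cvtColor(t,cv2.COLOR_BGR2GRAY)
E
```

```text
keytop
A94 cen[120.73 200.48] rect[121.22 200.39] size[ 7.4 17. ] ang1.4
A21 cen[135.97 201.34] rect[135.92 202.13] size[ 1.3 27. ] ang2.0
keyside
A128 cen[194.01 253.03] rect[194.06 252.79] size[18.6  9.4] ang34.5
stud top
A17 cen[270.39 229.12] rect[270.37 229.16] size[ 1.9 11.3] ang17.1
A228 cen[270.48 229.12] rect[270.55 229.15] size[17.1 17.1] ang26.6
A146 cen[270.42 229.05] rect[270.31 229.06] size[13.6 13.4] ang45.0
A232 cen[270.47 229.13] rect[270.56 229.19] size[17.3 17.1] ang45.0
A119 cen[270.42 229.03] rect[270.49 229.03] size[13.4 13.1] ang15.3
A246 cen[270.47 229.11] rect[270.5  229.12] size[17.5 17.8] ang90.0
A47 cen[273.65 230.19] rect[273.99 230.19] size[ 5.4 12.1] ang15.6
A45 cen[267.11 228.03] rect[266.9  228.03] size[ 5.2 11.7] ang15.9
A260 cen[270.49 229.11] rect[270.5  229.12] size[18.  18.2] ang90.0
A33 cen[273.67 230.22] rect[273.96 230.3 ] size[ 4.5 11.2] ang15.4
A31 cen[267.08 228.01] rect[266.81 228.08] size[ 4.1 10.4] ang15.3
[[172 173 173 174 172 174 172 172 174 170 170 169 171 171 173 177 177 173
  176 174 172 175 176 171]
 [171 168 172 172 174 170 172 16
[... 1389 characters left out ...]
72 169 155 113  66  69  99 110 101  84  97 128 143 135 114  90  60
   68 115 156 172 176 173]
 [172 172 171 165 144 103  65  64  81 101  96 110 130 139 124  89  60  60
  102 147 165 172 174 171]
 [169 173 173 171 165 142 102  66  57  73  74  82  86  98  90  68  73 103
  145 168 172 174 171 175]
 [170 170 169 170 174 167 150 126  94  82  70  59  61  69  74 100 128 152
  167 173 174 172 171 175]
 [171 170 168 173 172 171 169 164 150 134 122 108 108 116 125 147 164 170
  173 174 170 173 172 172]
 [170 170 168 169 171 173 172 176 170 168 166 160 163 165 166 170 175 171
  173 171 171 171 174 173]
 [173 167 171 172 172 171 173 171 175 173 175 176 175 172 174 171 173 173
  173 168 172 174 170 175]]
```

```bash
python3 - <<'E'
from h import *
np.set_printoptions(suppress=True,precision=4)
t=cv2.imread("pics/top0.png");s=cv2.imread("pics/side0.png")
print("cam",ray("top",0,0)[0],ray("side",0,0)[0])
g=cv2.cvtColor(t,cv2.COLOR_BGR2GRAY);print(g[188:214,112:142])
k=blobs(t,110,185,30,35,80)[0]
X,e=tri(k["rect"],blobs(s,180,240,30,24,60)[0]["rect"]);print("grip tri",X,e)
print("on z.082",onz("top",*k["rect"],.08))
# left edge line subpixel
P=[]
for v in range(194,207):
    r=g[v,112:122].astype(float);i=np.where(r<95)[0][0];u=112+i-1+(r[i-1]-95)/(r[i-1]-r[i]);P.append((u,v))
P=np.array(P);f=np.polyfit(P[:,1],P[:,0],1);a,b=[onz("top",np.polyval(f,v),v,.092) for v in(194,206)]
print("left edge yaw",np.degrees(np.arctan2(a[1]-b[1],a[0]-b[0])),"y at v200.4",onz("top",np.polyval(f,200.4),200.4,.092))
st=blobs(t,110,185,30,35,100)
show(st)
# stand strip yaw
P=[(np.average(np.arange(133,140),weights=np.clip(150-g[v,133:140].astype(float),0,None)),v) for v in range(190,214)]
P=np.array(P);f=np.polyfit(P[:,1],P[:,0],1);a,b=[onz("top",np.polyval(f,v),v,.018) for v in(190,213)]
print("stand yaw",np.degrees(np.arctan2(a[1]-b[1],a[0]-b[0])),a,b)
C=onz("top",270.49,229.12,.064);print("collar",C)
# collar in side
print("side pix",pix("side",C))
gs=cv2.cvtColor(s,cv2.COLOR_BGR2GRAY);u,v=pix("side",C).astype(int);print(gs[v-9:v+10,u-13:u+14])
# slot line
b=blobs(t,258,216,26,28,95)
P=[]
for vv in range(224,235):
    u=np.arange(267,275);w=np.clip(115-g[vv,267:275].astype(float),0,None);P.append((np.average(u,weights=w),vv))
P=np.array(P);f=np.polyfit(P[:,1],P[:,0],1);a,b=[onz("top",np.polyval(f,v),v,.061) for v in(224,234)]
print("slot yaw",np.degrees(np.arctan2(a[1]-b[1],a[0]-b[0])),(a+b)/2,onz("top",np.polyval(f,229.1),229.1,.061))
# box edges from threshold
_,m=cv2.threshold(cv2.GaussianBlur(g,(3,3),0),158,255,0)
m[:]=m; mm=np.zeros_like(m);mm[165:255,235:310]=m[165:255,235:310]
cs,_=cv2.findContours(mm,0,1);c=max(cs,key=cv2.contourArea);r=cv2.minAreaRect(c);print(r)
bx=[onz("top",*p,.06) for p in cv2.boxPoints(r)];print(np.array(bx))
E
```

```text
cam [ 0.4391 -0.1028  1.2468] [-0.0378  0.687   0.7139]
[[144 142 144 143 145 146 147 144 148 145 145 143 144 146 147 147 145 146
  146 144 145 145 146 120  92  98 125 140 145 142]
 [147 146 145 147 145 147 147 145 147 146 146 145 146 147 146 147 147 146
  145 145 147 146 141 114  68  70 118 140 145 145]
 [145 145 145 142 148 142 144 140 142 144 147 147 148 147 147 145 142 147
  143 147 147 145 139 111  65  69 120 141 147 143]
 [143 144 142 144 145 136 119 106 106 119 131 141 148 149 147 143 146 147
  149 146 147 146 136 103  58  73 122 144 142 144]
 [144 142 142 143 143 123  83  69  62  76  86 101 127 144 148 141 146 146
  144 147 146 150 134 101  59  65 117 144 146 149]
 [141 139 146 143 146 116  70  60  60  48  50  63  97 130 146 149 146 147
  146 147 147 148 138 104  59  71 119 141 146 144]
 [144 142 144 146 144 115  70  61  64  50  48  55  85 121 137 142 146 146
  144 146 149 147 138 104  59  76 119 148 144 145]
 [141 143 141 141 134 109  67  57  67  44  44  43  75 103 114 129 144 143
  144 145 146 147 140 103  62  77 120 142 146 144]
 [142 140 146 145 131  94  59  64  54  52  4
[... 4368 characters left out ...]
247 242 233 228 227 227 228 233
  237 239 247 247 246 247 248 245 227]
 [247 247 245 244 244 243 243 243 242 244 245 245 246 246 247 247 246 246
  247 245 246 247 247 247 244 223 172]
 [238 245 246 246 245 245 243 243 243 242 243 243 244 244 244 245 245 244
  244 245 246 246 243 226 198 164 132]
 [184 215 238 244 246 245 244 243 243 243 243 243 243 243 243 243 244 244
  245 246 243 226 194 165 138 127 118]]
slot yaw -17.09365784791852 [ 0.4492 -0.1712  0.061 ] [ 0.449  -0.1711  0.061 ]
((272.9607849121094, 215.7039794921875), (46.11653137207031, 63.26387405395508), 10.885525703430176)
[[ 0.4171 -0.1069  0.06  ]
 [ 0.57   -0.1378  0.06  ]
 [ 0.5474 -0.2501  0.06  ]
 [ 0.3948 -0.2176  0.06  ]]
```

Emit:
{"op": "carry_out", "data": {"commands": [[1,3.95,-4.36,0,0,0,0],[1,3.95,-4.36,0,0,0,0],[1,3.95,-4.36,0,0,0,0],[1,3.95,-4.36,0,0,0,0],[1,3.95,-4.36,0,0,0,0],[1,3.95,-4.36,0,0,0,0],[1,3.95,-4.36,0,0,0,0],[1,3.95,-4.36,0,0,0,0],[1,3.95,-4.36,0,0,0,0],[1,3.95,-4.36,0,0,0,0],[1,3.95,-4.36,0,0,0,0],[1,3.95,-4.36,0,0,0,0],[1,3.95,-4.36,0,0,0,0],[1,3.95,-4.36,0,0,0,0],[1,0,0,0,0,0,0]]}}

```text
time: 1.98
position: [0.5209, 0.1957, 0.2159]
tool_rot: [-3.067, -0.668, -0.001]
contact_force: [-0.7, -1.1, 0.0]
width: 0.0941
finger_force: 0.0
```

Emit:
{"op": "carry_out", "data": {"commands": [[1,0,0,0,0,0,-10],[1,0,0,0,0,0,-10],[1,0,0,0,0,0,-10],[1,0,0,0,0,0,-10],[1,0,0,0,0,0,-10],[1,0,0,0,0,0,-10],[1,0,0,0,0,0,-10],[1,0,0,0,0,0,-10],[1,0,0,0,0,0,-10],[1,0,0,0,0,0,-10],[1,0,0,0,0,0,-10],[1,0,0,0,0,0,-10],[1,0,0,0,0,0,-10],[1,0,0,0,0,0,-10],[1,0,0,0,0,0,-10],[1,0,0,0,0,0,-4.3],[1,0,0,0,0,0,0],[1,0,0,0,0,0,0]]}}

```text
time: 4.22
position: [0.5209, 0.1888, 0.2163]
tool_rot: [-0.047, -3.141, 0.001]
contact_force: [0.4, 1.0, -0.2]
width: 0.0943
finger_force: 0.0
```

```bash
cat >> h.py <<'E'
from scipy.spatial.transform import Rotation as Ro
def pose():
    s=manip.state();R=Ro.from_rotvec(s["tool_rot"]).as_matrix();return s,np.array(s["position"]),R
def rel(target,yaw=None):
    """tool-frame shift (cm), tilt error (deg, tool axes) and turn (deg) to the target with the tool straight down"""
    s,p,R=pose();d=R.T@(np.array(target)-p)*100
    y=np.degrees(np.arctan2(R[1,0],R[0,0])) 
    yy=np.radians(y if yaw is None else yaw);T=np.c_[[np.cos(yy),np.sin(yy),0],[np.sin(yy),-np.cos(yy),0],[0,0,-1]]
    rv=np.degrees(Ro.from_matrix(R.T@T).as_rotvec())
    print("t%.2f p%s yaw%.2f w%.4f ff%.1f F%s T%s j7 %.2f"%(s["time"],p.round(4),y,s["width"],s["finger_force"],np.round(s["contact_force"],2),np.round(s["torque"],2),s["joint_pos"][6]));print("shift cm",d.round(2),"turn deg",rv.round(2))
E
python3 -c "
from h import *
rel([.5207,.1905,.068],178.4)"
```

```text
t4.22 p[0.5209 0.1888 0.2163] yaw178.29 w0.0943 ff0.0 F[ 0.4   1.01 -0.17] T[ 0.05 -0.11  0.02] j7 0.65
shift cm [ 0.02  0.18 14.83] turn deg [-0.05 -0.01 -0.11]
```

Emit:
{"op": "carry_out", "data": {"commands": [[0,0.02,0.18,3,0,0,0],[0,0,0,3,0,0,0],[0,0,0,3,0,0,0],[0,0,0,2.5,0,0,0],[0,0,0,2,0,0,0],[0,0,0,1.3,0,0,0],[0,0,0,0,0,0,0],[0,0,0,0,0,0,0]], "squeeze": 10}}

```text
time: 5.22
position: [0.5213, 0.1918, 0.0692]
tool_rot: [0.044, 3.14, 0.001]
contact_force: [-0.0, 0.8, -0.3]
width: 0.0469
finger_force: 0.0
```

```bash
python3 -c "
from h import *
rel([.5207,.1905,.068],178.4)
t=manip.capture('top');s=manip.capture('side')
a=cv2.resize(t[165:235,90:170],None,fx=5,fy=5,interpolation=2);b=cv2.resize(s[205:295,150:230],None,fx=5,fy=5,interpolation=2)
o=np.zeros((450,800,3),np.uint8);o[:350,:400]=a;o[:450,400:]=b;cv2.imwrite('pics/g1.png',o)"
```

```text
t5.22 p[0.5213 0.1918 0.0692] yaw178.40 w0.0469 ff0.0 F[-0.    0.81 -0.35] T[ 0.11 -0.12  0.01] j7 0.47
shift cm [ 0.05 -0.14  0.12] turn deg [ 0.03  0.06 -0.  ]
```

View pics/g1.png

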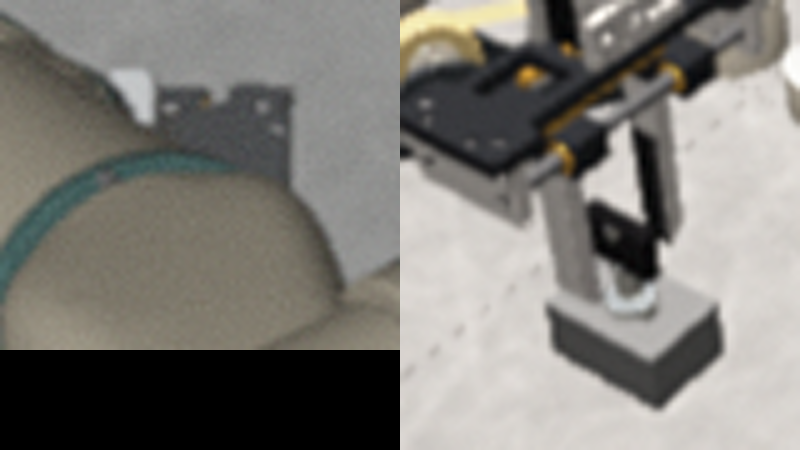

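Emit:
{"op": "carry_out", "data": {"commands": [[-0.3,0,-0.1,0.1,0,0,0],[-0.5,0,0,0,0,0,0],[-0.8,0,0,0,0,0,0],[-1,0,0,0,0,0,0],[-1,0,0,0,0,0,0],[-1,0,0,0,0,0,0],[-1,0,0,0,0,0,0],[-1,0,0,0,0,0,0]], "squeeze": 40}}

```text
time: 6.32
position: [0.5208, 0.1907, 0.0675]
tool_rot: [0.044, 3.141, 0.0]
contact_force: [0.1, 1.4, 0.2]
width: 0.0118
finger_force: 40.0
```

```bash
python3 -c "
from h import *
rel([.5207,.1905,.068],178.4)
s=manip.capture('side');cv2.imwrite('pics/s_grasp.png',s)"
```

```text
t6.33 p[0.5208 0.1907 0.0675] yaw178.41 w0.0118 ff40.0 F[0.09 1.42 0.16] T[ 0.24 -0.15 -0.01] j7 0.47
shift cm [ 0.01 -0.02 -0.05] turn deg [0.01 0.01 0.01]
```

Emit:
{"op": "carry_out", "data": {"commands": [[-1,0,0,-1,0,0,0],[-1,0,0,-1.5,0,0,0],[-1,0,0,-2.5,0,0,0],[-1,0,0,-3,0,0,0],[-1,0,0,-2,0,0,0],[-1,0.68,-4.04,0,0,0,0],[-1,0.68,-4.04,0,0,0,0],[-1,0.68,-4.04,0,0,0,0],[-1,0.68,-4.04,0,0,0,0],[-1,0.68,-4.04,0,0,0,0],[-1,0.68,-4.04,0,0,0,0],[-1,0.68,-4.04,0,0,0,0],[-1,0.68,-4.04,0,0,0,0],[-1,0.68,-4.04,0,0,0,0],[-1,0,0,0,0,0,7.4],[-1,0,0,0,0,0,7.5],[-1,0,0,0,0,0,0],[-1,0,0,0,0,0,0]]}}

```text
time: 8.62
position: [0.4497, -0.1711, 0.168]
tool_rot: [0.446, 3.109, -0.001]
contact_force: [-0.8, 0.0, -0.7]
width: 0.0117
finger_force: 40.0
```

```bash
python3 -c "
from h import *
rel([.449,-.1712,.1395],163.5)
t=manip.capture('top');s=manip.capture('side');cv2.imwrite('pics/s2.png',s)
a=cv2.resize(t[165:255,235:315],None,fx=5,fy=5,interpolation=2);b=cv2.resize(s[130:230,250:330],None,fx=5,fy=5,interpolation=2)
o=np.zeros((500,800,3),np.uint8);o[:450,:400]=a;o[:500,400:]=b;cv2.imwrite('pics/g2.png',o)"
```

```text
t8.62 p[ 0.4497 -0.1711  0.168 ] yaw163.66 w0.0117 ff40.0 F[-0.81  0.02 -0.73] T[ 0.06 -0.13  0.04] j7 1.03
shift cm [ 0.07 -0.03  2.85] turn deg [-0.02  0.04  0.16]
```

View pics/g2.png

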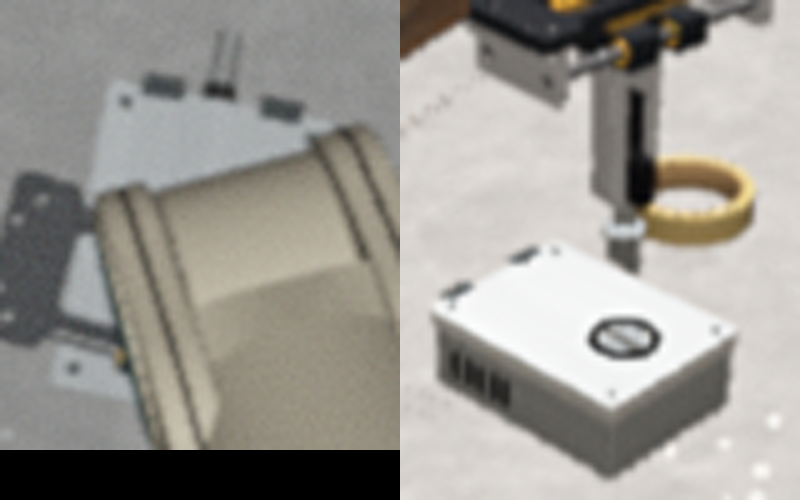

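Emit:
{"op": "carry_out", "data": {"commands": [[-1,0.07,-0.03,1,0,0,0.1],[-1,0,0,1.5,0,0,0],[-1,0,0,0.3,0,0,0],[-1,0,0,0,0,0,0],[-1,0,0,0,0,0,0]]}}

```text
time: 9.35
position: [0.449, -0.1712, 0.1396]
tool_rot: [0.453, 3.108, 0.0]
contact_force: [-0.1, 0.0, -0.3]
width: 0.012
finger_force: 40.0
```

```bash
python3 -c "
from h import *
rel([.449,-.1712,.1395],163.5)
s=manip.capture('side');cv2.imwrite('pics/s3.png',s)
_,p,R=pose()
tip=p+R@[0,0,.0555];print('tip',tip,pix('side',tip))
for d in(-.013,.013):
  for z in (.0555,.0315): print(pix('side',p+R@[d,0,z]).round(1))
print('collar',pix('side',[.449,-.1712,.064]),'jac dx,dy,dz(px/mm)',[(pix('side',np.array([.449,-.1712,.064])+.001*e)-pix('side',[.449,-.1712,.064])).round(2) for e in np.eye(3)])
g=cv2.cvtColor(s,cv2.COLOR_BGR2GRAY)
np.set_printoptions(linewidth=200)
print('cols 284..306');[print(v,g[v,284:307]) for v in range(172,207)]
b=cv2.resize(s[160:215,260:330],None,fx=10,fy=10,interpolation=2);cv2.imwrite('pics/g3.png',b)"
```

```text
t9.35 p[ 0.449  -0.1712  0.1396] yaw163.42 w0.0120 ff40.0 F[-0.1  0.  -0.3] T[ 0.   -0.11  0.03] j7 0.99
shift cm [0.   0.   0.01] turn deg [ 0.01  0.02 -0.08]
tip [ 0.44907463 -0.17129499  0.08420972] [293.41428568 191.32120154]
[290.5 189.6]
[290.6 182.8]
[296.4 193.1]
[296.6 186.2]
collar [293.27468646 196.97118331] jac dx,dy,dz(px/mm) [array([-0.29, -0.1 ]), array([-0.17,  0.15]), array([ 0.01, -0.28])]
cols 284..306
172 [212 213 216 204 151 115 111 116 120 124 112  55  15  13  18  14  44 122 190 213 210 200 211]
173 [212 215 215 205 150 114 111 116 119 124 113  55  12  10  13  10  37  96 148 169 169 162 176]
174 [215 217 219 207 151 113 111 115 122 124 110  56  14  11  11  12  34  80 115 124 129 127 132]
175 [217 219 221 210 154 113 109 116 122 124 112  55  14  10  10  11  34  81 109 114 114 114 117]
176 [217 219 219 210 168 122 109 113 122 127 111  55  13  11  10  11  37  84 109 113 115 117 115]
177 [215 216 218 213 193 153 120 114 120 124 112  55  10   4   8  10  39  87 113 115 114 114 113]
178 [216 215 213 214 210 192 165 139 125 120 112  65  26  13   5  17  66 129 144 141 13
[... 2054 characters left out ...]
7 245 243 244]
200 [244 244 246 247 223 156 106  89  97 117 117  96  68  58  62  82 148 210 247 247 245 244 245]
201 [244 243 244 246 246 239 220 179 128 115 112 107 105 120 137 175 230 244 247 246 246 246 245]
202 [244 242 244 243 244 246 247 242 233 229 227 226 229 234 237 240 247 247 246 247 248 244 227]
203 [244 244 243 243 243 244 245 245 246 247 247 247 247 246 246 245 246 247 247 246 244 222 172]
204 [245 244 243 244 243 242 243 243 244 244 245 245 245 244 244 245 246 246 243 226 198 166 133]
205 [246 246 244 243 243 243 243 243 243 242 243 243 244 244 245 246 243 226 197 165 140 127 117]
206 [238 245 247 245 244 243 243 243 242 243 243 243 244 245 245 243 220 169 138 125 120 113 104]
```

View pics/g3.png

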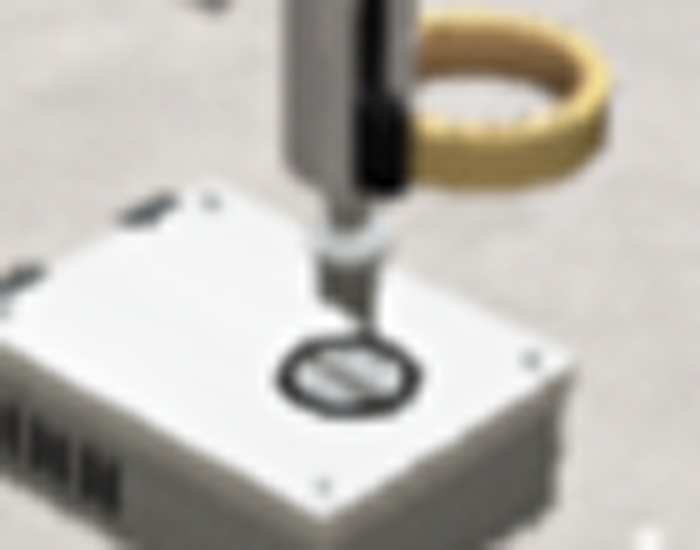

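Emit:
{"op": "carry_out", "data": {"commands": [[-1,0.03,-0.05,0.8,0,0,0],[-1,0,0,0.7,0,0,0],[-1,0,0,0.4,0,0,0],[-1,0,0,0.1,0,0,0],[-1,0,0,0.1,0,0,0],[-1,0,0,0.1,0,0,0],[-1,0,0,0.1,0,0,0],[-1,0,0,0.1,0,0,0],[-1,0,0,0,0,0,0],[-1,0,0,0,0,0,0]]}}

```text
time: 10.65
position: [0.4483, -0.1717, 0.1155]
tool_rot: [0.453, 3.109, -0.0]
contact_force: [-0.3, -0.8, -1.1]
width: 0.0114
finger_force: 40.0
```

```bash
python3 -c "
from h import *
rel([.4486,-.1716,.1085],163.5)"
```

```text
t10.65 p[ 0.4483 -0.1717  0.1155] yaw163.41 w0.0114 ff40.0 F[-0.28 -0.82 -1.07] T[-0.02 -0.17  0.02] j7 0.94
shift cm [-0.02  0.02  0.7 ] turn deg [-0.    0.   -0.09]
```

Emit:
{"op": "carry_out", "data": {"commands": [[-1,0,0,0.1,0,0,0],[-1,0,0,0.1,0,0,0],[-1,0,0,0.1,0,0,0],[-1,0,0,0.1,0,0,0],[-1,0,0,0,0,0,0],[-1,0,0,0,0,0,0]]}}

```text
time: 11.4
position: [0.4484, -0.1717, 0.1115]
tool_rot: [0.453, 3.109, 0.0]
contact_force: [1.3, -0.4, -0.9]
width: 0.0119
finger_force: 40.0
```

Emit:
{"op": "carry_out", "data": {"commands": [[-1,0,0,0.1,0,0,0],[-1,0,0,0.1,0,0,0],[-1,0,0,0.1,0,0,0],[-1,0,0,0,0,0,0],[-1,0,0,0,0,0,0]]}}

```text
time: 12.02
position: [0.4483, -0.1717, 0.1085]
tool_rot: [0.453, 3.109, -0.0]
contact_force: [-0.5, -0.0, 0.1]
width: 0.0116
finger_force: 40.0
```

```bash
python3 -c "
from h import *
rel([.4486,-.1716,.1085],163.5)"
```

```text
t12.03 p[ 0.4483 -0.1717  0.1085] yaw163.41 w0.0116 ff40.0 F[-0.51 -0.01  0.11] T[ 0.02 -0.07  0.01] j7 0.93
shift cm [-0.02  0.02  0.  ] turn deg [-0.    0.   -0.09]
```

Emit:
{"op": "carry_out", "data": {"commands": [[-1,0,0,0.1,0,0,0],[-1,0,0,0.1,0,0,0],[-1,0,0,0,0,0,0],[-1,0,0,0,0,0,0]]}}

```text
time: 12.52
position: [0.4484, -0.1717, 0.1066]
tool_rot: [0.453, 3.109, -0.0]
contact_force: [-0.9, -0.0, 4.3]
width: 0.0114
finger_force: 40.0
```

Emit:
{"op": "carry_out", "data": {"commands": [[-1,0,0,0.1,0,0,0],[-1,0,0,0.1,0,0,0],[-1,0,0,0.1,0,0,0],[-1,0,0,0,0,0,0],[-1,0,0,0,0,0,0]]}}

```text
time: 13.15
position: [0.4484, -0.1717, 0.1035]
tool_rot: [0.453, 3.109, -0.0]
contact_force: [-1.7, 0.4, 5.7]
width: 0.012
finger_force: 40.0
```

```bash
python3 -c "
from h import *
rel([.4486,-.1716,.1085],163.5)"
```

```text
t13.15 p[ 0.4484 -0.1717  0.1035] yaw163.41 w0.0120 ff40.0 F[-1.72  0.44  5.66] T[ 0.14  0.2  -0.01] j7 0.92
shift cm [-0.02  0.02 -0.5 ] turn deg [-0.    0.01 -0.09]
```

Emit:
{"op": "carry_out", "data": {"commands": [[-1,0,0,0,0,0,3],[-1,0,0,0,0,0,3],[-1,0,0,0,0,0,3],[-1,0,0,0,0,0,3],[-1,0,0,0,0,0,0]]}}

```text
time: 13.78
position: [0.4485, -0.172, 0.1036]
tool_rot: [0.776, 3.044, -0.001]
contact_force: [-1.2, -0.4, 5.4]
width: 0.0116
finger_force: 40.0
```

```bash
python3 -c "
from h import *
rel([.4484,-.1717,.1035],163.5)"
```

```text
t13.78 p[ 0.4485 -0.172   0.1036] yaw151.38 w0.0116 ff40.0 F[-1.16 -0.41  5.44] T[-0.03  0.18  0.02] j7 0.76
shift cm [0.02 0.02 0.01] turn deg [ -0.03   0.03 -12.12]
```

Emit:
{"op": "carry_out", "data": {"commands": [[-1,0,0,0,0,0,3],[-1,0,0,0,0,0,3],[-1,0,0,0,0,0,3],[-1,0,0,0,0,0,3],[-1,0,0,0,0,0,3],[-1,0,0,0,0,0,0]]}}

```text
time: 14.52
position: [0.4485, -0.1722, 0.1036]
tool_rot: [1.167, 2.916, -0.001]
contact_force: [-1.1, -0.6, 5.2]
width: 0.0116
finger_force: 40.0
```

Emit:
{"op": "carry_out", "data": {"commands": [[-1,0,0,0,0,0,3],[-1,0,0,0,0,0,3],[-1,0,0,0,0,0,3],[-1,0,0,0,0,0,3],[-1,0,0,0,0,0,3],[-1,0,0,0,0,0,0]]}}

```text
time: 15.28
position: [0.4484, -0.1726, 0.1037]
tool_rot: [1.538, 2.738, -0.002]
contact_force: [-0.7, -1.6, 4.8]
width: 0.0117
finger_force: 40.0
```

```bash
python3 -c "
from h import *
rel([.4484,-.1717,.1035],163.5)"
```

```text
t15.28 p[ 0.4484 -0.1726  0.1037] yaw121.36 w0.0117 ff40.0 F[-0.74 -1.56  4.83] T[-0.44  0.22  0.01] j7 0.38
shift cm [0.07 0.05 0.02] turn deg [ -0.06   0.05 -42.14]
```

Emit:
{"op": "carry_out", "data": {"commands": [[-1,0,0,0.04,0,0,0],[-1,0,0,0.04,0,0,0],[-1,0,0,0,0,0,0],[-1,0,0,0,0,0,0]]}}

```text
time: 15.78
position: [0.4484, -0.1725, 0.1029]
tool_rot: [1.537, 2.739, -0.002]
contact_force: [-1.6, -1.3, 7.3]
width: 0.0119
finger_force: 40.0
```

Emit:
{"op": "carry_out", "data": {"commands": [[-1,0,0,0.03,0,0,0],[-1,0,0,0,0,0,0],[-1,0,0,0,0,0,0]]}}

```text
time: 16.15
position: [0.4484, -0.1726, 0.1028]
tool_rot: [1.537, 2.739, -0.002]
contact_force: [-1.1, -2.0, 9.4]
width: 0.0119
finger_force: 40.0
```

```bash
python3 -c "
from h import *
rel([.4484,-.1717,.1035],163.5)"
```

```text
t16.15 p[ 0.4484 -0.1726  0.1028] yaw121.38 w0.0119 ff40.0 F[-1.12 -1.99  9.38] T[-0.38  0.44 -0.1 ] j7 0.38
shift cm [ 0.08  0.04 -0.07] turn deg [ -0.06   0.07 -42.12]
```

Emit:
{"op": "carry_out", "data": {"commands": [[-1,0,0,0.02,0,0,2],[-1,0,0,0,0,0,2],[-1,0,0,0,0,0,2],[-1,0,0,0,0,0,0]]}}

```text
time: 16.65
position: [0.4485, -0.1726, 0.1028]
tool_rot: [1.679, 2.654, -0.002]
contact_force: [-2.5, -1.5, 10.2]
width: 0.0122
finger_force: 40.0
```

Emit:
{"op": "carry_out", "data": {"commands": [[-1,0,0,0,0,0,2],[-1,0,0,0,0,0,2],[-1,0,0,0,0,0,0]]}}

```text
time: 17.02
position: [0.4485, -0.1727, 0.1027]
tool_rot: [1.77, 2.594, -0.002]
contact_force: [-1.3, -1.1, 9.2]
width: 0.0117
finger_force: 40.0
```

```bash
python3 -c "
from h import *
rel([.4484,-.1717,.1035],163.5)"
```

```text
t17.02 p[ 0.4485 -0.1727  0.1027] yaw111.37 w0.0117 ff40.0 F[-1.29 -1.12  9.22] T[-0.44  0.37  0.01] j7 0.25
shift cm [ 0.09  0.03 -0.08] turn deg [ -0.06   0.09 -52.13]
```

Emit:
{"op": "carry_out", "data": {"commands": [[-1,0,0,0.01,0,0,2],[-1,0,0,0,0,0,2],[-1,0,0,0,0,0,0]]}}

```text
time: 17.4
position: [0.4484, -0.1728, 0.1024]
tool_rot: [1.86, 2.53, -0.002]
contact_force: [-1.1, -1.9, 6.7]
width: 0.0118
finger_force: 40.0
```

Emit:
{"op": "carry_out", "data": {"commands": [[-1,0,0,0.01,0,0,2],[-1,0,0,0,0,0,2],[-1,0,0,0,0,0,0]]}}

```text
time: 17.77
position: [0.4484, -0.1729, 0.1022]
tool_rot: [1.947, 2.464, -0.002]
contact_force: [-1.2, -1.6, 6.1]
width: 0.0117
finger_force: 40.0
```

```bash
python3 -c "
from h import *
rel([.4484,-.1717,.1035],163.5)"
```

```text
t17.77 p[ 0.4484 -0.1729  0.1022] yaw103.37 w0.0117 ff40.0 F[-1.2  -1.59  6.09] T[-0.61  0.33  0.01] j7 0.15
shift cm [ 0.11  0.03 -0.13] turn deg [-6.000e-02  8.000e-02 -6.013e+01]
```

Emit:
{"op": "carry_out", "data": {"commands": [[-1,0,0,0.03,0,0,0],[-1,0,0,0.03,0,0,0],[-1,0,0,0,0,0,0]]}}

```text
time: 18.15
position: [0.4484, -0.1729, 0.1017]
tool_rot: [1.947, 2.464, -0.002]
contact_force: [-2.4, -2.6, 7.4]
width: 0.0113
finger_force: 40.0
```

```bash
python3 -c "
from h import *
rel([.4484,-.1717,.1035],163.5)"
```

```text
t18.15 p[ 0.4484 -0.1729  0.1017] yaw103.38 w0.0113 ff40.0 F[-2.42 -2.64  7.44] T[-0.54  0.34  0.03] j7 0.15
shift cm [ 0.11  0.03 -0.18] turn deg [-6.000e-02  8.000e-02 -6.012e+01]
```

Emit:
{"op": "carry_out", "data": {"commands": [[-1,0,0,0,0,0,1],[-1,0,0,0,0,0,1],[-1,0,0,0,0,0,0]]}}

```text
time: 18.52
position: [0.4483, -0.1728, 0.1017]
tool_rot: [1.989, 2.43, -0.002]
contact_force: [-1.7, -1.4, 7.3]
width: 0.0119
finger_force: 40.0
```

Emit:
{"op": "carry_out", "data": {"commands": [[-1,0,0,-0.1,0,0,0],[-1,0,0,-0.1,0,0,0],[-1,0,0,-0.1,0,0,0],[-1,0,0,-0.1,0,0,0],[-1,0,0,0,0,0,0]]}}

```text
time: 19.15
position: [0.448, -0.172, 0.1054]
tool_rot: [-1.99, -2.431, 0.001]
contact_force: [-2.7, -3.6, 3.2]
width: 0.012
finger_force: 40.0
```

Emit:
{"op": "carry_out", "data": {"commands": [[-1,0,0,-0.1,0,0,0],[-1,0,0,-0.1,0,0,0],[-1,0,0,0,0,0,0]]}}

```text
time: 19.52
position: [0.448, -0.1716, 0.1073]
tool_rot: [-1.989, -2.431, 0.0]
contact_force: [-2.6, -2.9, 2.4]
width: 0.0119
finger_force: 40.0
```

```bash
python3 -c "
from h import *
rel([.4484,-.1717,.1035],163.5)"
```

```text
t19.52 p[ 0.448  -0.1716  0.1073] yaw101.41 w0.0119 ff40.0 F[-2.6  -2.93  2.42] T[-0.87  0.57  0.02] j7 0.13
shift cm [-0.02  0.04  0.38] turn deg [-2.000e-02 -4.000e-02 -6.209e+01]
```

Emit:
{"op": "carry_out", "data": {"commands": [[-1,0,0,-0.1,0,0,0],[-1,0,0,-0.1,0,0,0],[-1,0,0,-0.2,0,0,0],[-1,0,0,-0.3,0,0,0],[-1,0,0,-0.5,0,0,0],[-1,0,0,-1,0,0,0],[-1,0,0,-2,0,0,0],[-1,0,0,-2,0,0,0],[-1,0,0,0,0,0,0]]}}

```text
time: 20.65
position: [0.4501, -0.172, 0.1712]
tool_rot: [1.987, 2.428, 0.003]
contact_force: [1.1, -0.2, -0.5]
width: 0.0119
finger_force: 40.0
```

```bash
python3 -c "
from h import *
rel([.5208,.1907,.1675],178.4)
s=manip.capture('side')
g=cv2.cvtColor(s,cv2.COLOR_BGR2GRAY)
a=cv2.resize(s[140:215,250:330],None,fx=8,fy=8,interpolation=2);cv2.imwrite('pics/g4.png',a)"
```

```text
t20.65 p[ 0.4501 -0.172   0.1712] yaw101.40 w0.0119 ff40.0 F[ 1.11 -0.16 -0.5 ] T[-0.02 -0.06 -0.02] j7 0.20
shift cm [34.16 14.1   0.35] turn deg [  0.12   0.27 -77.  ]
```

View pics/g4.png

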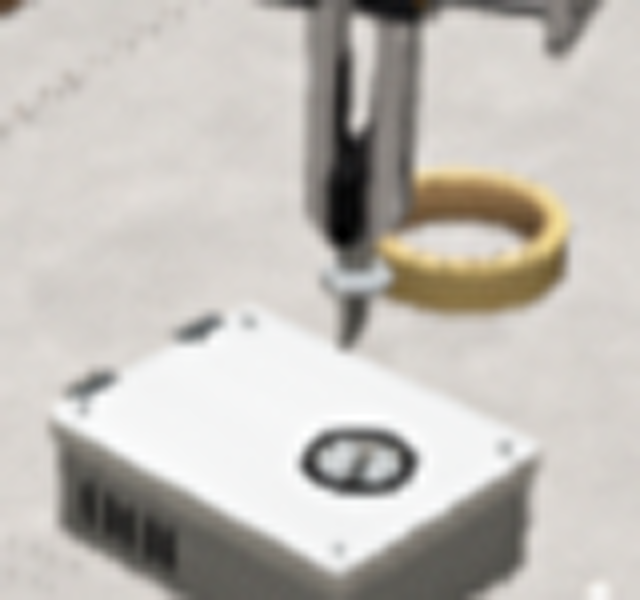

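Emit:
{"op": "carry_out", "data": {"commands": [[-1,4.88,2.01,0,0,0,0],[-1,4.88,2.01,0,0,0,0],[-1,4.88,2.01,0,0,0,0],[-1,4.88,2.01,0,0,0,0],[-1,4.88,2.01,0,0,0,0],[-1,4.88,2.01,0,0,0,0],[-1,4.88,2.01,0,0,0,0],[-1,0,0,0,0,0,-9.6],[-1,0,0,0,0,0,-9.6],[-1,0,0,0,0,0,-9.6],[-1,0,0,0,0,0,-9.6],[-1,0,0,0,0,0,-9.6],[-1,0,0,0,0,0,-9.6],[-1,0,0,0,0,0,-9.6],[-1,0,0,0,0,0,-9.6],[-1,0,0,0,0,0,0],[-1,0,0,0,0,0,0]]}}

```text
time: 22.82
position: [0.5185, 0.1909, 0.1689]
tool_rot: [-0.054, -3.14, 0.0]
contact_force: [-0.1, 0.3, -0.8]
width: 0.0117
finger_force: 40.0
```

```bash
python3 -c "
from h import *
rel([.5208,.1907,.105],178.4)
t=manip.capture('top');cv2.imwrite('pics/t5.png',t)
g=cv2.cvtColor(t,cv2.COLOR_BGR2GRAY)
print(g[219:241,259:283])"
```

```text
t22.82 p[0.5185 0.1909 0.1689] yaw178.05 w0.0117 ff40.0 F[-0.08  0.27 -0.79] T[ 0.1  -0.15  0.  ] j7 0.59
shift cm [-0.23 -0.01  6.39] turn deg [-0.01 -0.04 -0.35]
[[172 174 175 176 175 174 175 176 175 170 173 171 174 175 177 178 182 181
  178 175 177 174 176 175]
 [173 172 173 173 175 175 173 170 155 141 134 127 125 129 147 166 174 179
  178 173 177 176 172 176]
 [174 173 173 176 175 170 155 129 104  86  78  81  72  74  84 112 134 157
  176 178 176 178 176 172]
 [172 171 174 178 173 155 117  81  69  80  84  94  87  68  55  66  83 122
  160 174 179 176 176 175]
 [172 174 176 173 151 108  83  79  90 110 124 131 124 109  94  75  62  82
  123 158 171 177 176 175]
 [172 175 175 166 124  82  71 102 129 137 136 140 139 139 136 115  86  63
   79 120 162 175 175 174]
 [172 176 172 149  99  75  95 125 141 138 142 140 142 142 142 144 122  87
   63  86 146 173 176 175]
 [174 171 164 124  79  80 116 136 144 144 143 144 142 135 144 140 133 107
   82  69 115 157 173 174]
 [174 173 151 100  65  94 130 143 140 140 139 139 133 119 105 103 102 108
   97  74 100 150 174 178]
 [175 172 146  90  69 107 1
[... 586 characters left out ...]
75 173 155 119  67  71  98 121 139 141 135 139 145 142 123  94  66
   66 118 158 172 176 176]
 [174 175 174 167 145 101  70  68  89 114 125 123 125 142 129  96  60  64
  106 148 168 176 176 174]
 [172 173 173 174 163 145 108  67  64  73  86  83  89  96  90  63  68 106
  145 168 172 175 176 174]
 [174 174 171 176 173 169 149 125  97  79  74  62  62  70  79 102 130 151
  172 177 174 176 176 175]
 [174 172 171 174 176 172 174 166 148 140 120 108 113 117 129 150 165 175
  175 171 174 174 175 176]
 [175 171 172 172 172 176 176 175 171 171 168 162 161 162 167 172 172 175
  176 171 175 174 174 175]
 [173 172 171 176 172 174 171 175 175 176 176 175 178 177 174 172 173 172
  173 173 170 174 174 175]]
```

Emit:
{"op": "carry_out", "data": {"commands": [[-1,-0.23,-0.01,2,0,0,-0.3],[-1,0,0,2.2,0,0,0],[-1,0,0,1.8,0,0,0],[-1,0,0,0,0,0,0],[-1,0,0,0,0,0,0]]}}

```text
time: 23.5
position: [0.5212, 0.1913, 0.1096]
tool_rot: [0.041, 3.141, 0.001]
contact_force: [0.9, 0.2, -1.5]
width: 0.0119
finger_force: 40.0
```

```bash
python3 -c "
from h import *
rel([.5208,.1907,.0675],178.4)
s=manip.capture('side')
_,p,R=pose();tip=p+R@[0,0,.0555];print(pix('side',tip))
a=cv2.resize(s[215:290,155:235],None,fx=8,fy=8,interpolation=2);cv2.imwrite('pics/g5.png',a)"
```

```text
t23.50 p[0.5212 0.1913 0.1096] yaw178.52 w0.0119 ff40.0 F[ 0.85  0.16 -1.49] T[ 0.06 -0.21  0.01] j7 0.53
shift cm [ 0.04 -0.06  4.21] turn deg [0.03 0.02 0.12]
[194.12377462 259.35355269]
```

View pics/g5.png

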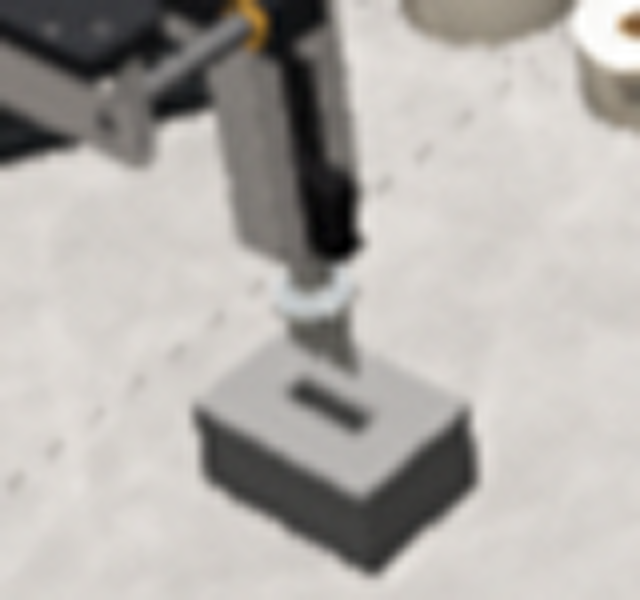

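The blade hangs just above the stand's slot (slot centre about (196,266) in the full side image), in line with it.

Emit:
{"op": "carry_out", "data": {"commands": [[-1,0.04,-0.06,0.8,0,0,0.1],[-1,0,0,0.6,0,0,0],[-1,0,0,0.4,0,0,0],[-1,0,0,0.2,0,0,0],[-1,0,0,0,0,0,0],[-1,0,0,0,0,0,0]]}}

```text
time: 24.3
position: [0.5207, 0.1903, 0.0895]
tool_rot: [0.044, 3.141, 0.0]
contact_force: [-0.3, 0.3, -0.9]
width: 0.012
finger_force: 40.0
```

Emit:
{"op": "carry_out", "data": {"commands": [[-1,0,0,0.4,0,0,0],[-1,0,0,0.4,0,0,0],[-1,0,0,0.4,0,0,0],[-1,0,0,0.4,0,0,0],[-1,0,0,0.2,0,0,0],[-1,0,0,0,0,0,0],[-1,0,0,0,0,0,0]]}}

```text
time: 25.18
position: [0.5207, 0.1903, 0.0715]
tool_rot: [0.044, 3.141, 0.0]
contact_force: [-0.4, 0.1, -1.7]
width: 0.0119
finger_force: 40.0
```

```bash
python3 -c "
from h import *
rel([.5208,.1907,.0675],178.4)"
```

```text
t25.18 p[0.5207 0.1903 0.0715] yaw178.41 w0.0119 ff40.0 F[-0.42  0.08 -1.73] T[ 0.06 -0.12 -0.02] j7 0.48
shift cm [-0.01  0.04  0.4 ] turn deg [0.01 0.01 0.01]
```

Emit:
{"op": "carry_out", "data": {"commands": [[-1,0,0.03,0.2,0,0,0],[-1,0,0,0.2,0,0,0],[-1,0,0,0,0,0,0],[-1,0,0,0,0,0,0]]}}

```text
time: 25.68
position: [0.5206, 0.1906, 0.0675]
tool_rot: [0.044, 3.141, 0.0]
contact_force: [-0.9, -0.8, 2.2]
width: 0.0121
finger_force: 40.0
```

Emit:
{"op": "carry_out", "data": {"commands": [[-0.7,0,0,0,0,0,0],[-0.4,0,0,0,0,0,0],[0,0,0,0,0,0,0],[0,0,0,0,0,0,0],[0,0,0,0,0,0,0],[0,0,0,-1,0,0,0],[0,0,0,-2,0,0,0],[0,0,0,-3,0,0,0],[0,0,0,-4,0,0,0],[0,0,0,-4,0,0,0],[0,-5,0,0,0,0,0],[0,-5,0,0,0,0,0],[0,-5,0,0,0,0,0],[0,0,5,0,0,0,0],[0,0,5,0,0,0,0],[0,0,0,0,0,0,0],[0,0,0,0,0,0,0]]}}

```text
time: 27.8
position: [0.6733, 0.2857, 0.2076]
tool_rot: [0.043, 3.141, -0.002]
contact_force: [0.2, 0.5, 0.2]
width: 0.047
finger_force: 0.0
```

```bash
python3 -c "
from h import *
rel([.5208,.1907,.0675],178.4)
t=manip.capture('top');s=manip.capture('side')
a=cv2.resize(t[160:250,100:310],None,fx=3.8,fy=3.8,interpolation=2)
b=cv2.resize(s[235:290,160:240],None,fx=4.5,fy=4.5,interpolation=2)
c=cv2.resize(s[170:225,250:330],None,fx=4.5,fy=4.5,interpolation=2)
o=np.zeros((600,800,3),np.uint8);o[:a.shape[0],:a.shape[1]]=a;o[345:345+b.shape[0],:360]=b;o[345:345+c.shape[0],400:760]=c
cv2.imwrite('pics/g6.png',o)
print('keytop');show(blobs(t,110,185,30,35,70));print('keyside');show(blobs(s,180,240,30,24,60))"
```

```text
t27.80 p[0.6733 0.2857 0.2076] yaw178.42 w0.0470 ff0.0 F[0.22 0.51 0.17] T[ 0.03 -0.15 -0.01] j7 0.71
shift cm [14.99 -9.91 14.02] turn deg [-0.05  0.02  0.02]
keytop
keyside
A124 cen[194.41 252.79] rect[194.37 252.6 ] size[18.6  9.2] ang35.7
```

View pics/g6.png

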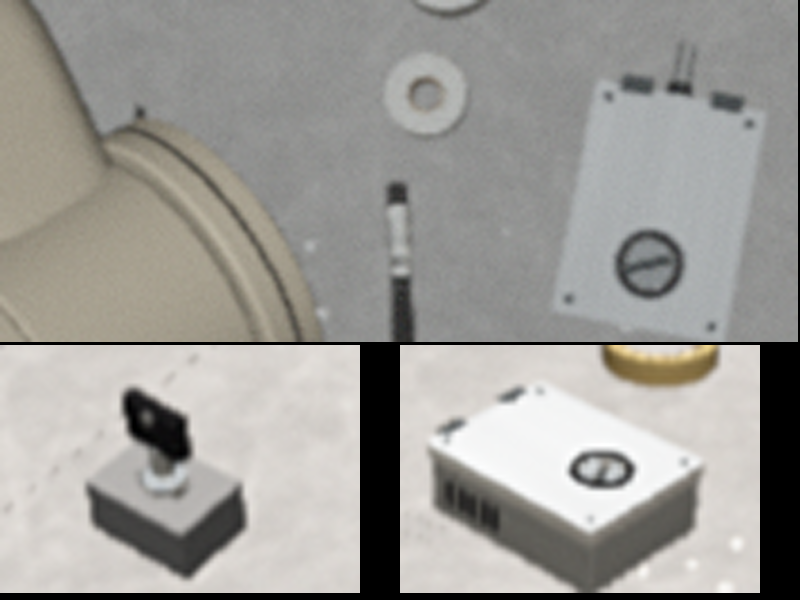

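The key is back in the stand where it started: its side-view centroid is (194.4,252.8), against (194.0,253.0) at first. The stud's slot has turned about 60°, and the other things lie where they were.

```bash
python3 -c "
from cell import manip
print(manip.finish_job())"
```

```text
the job is handed in; nothing more can be done
None
```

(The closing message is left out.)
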